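# Dial in a code-wheel lock and draw its bolt

## Robot

A 7-joint arm with a two-finger parallel gripper is mounted at the origin on a cart in front of the work surface, level with it; the furniture and walls round the work are solid. World frame = base frame: x ahead of the robot, y to its left, z up, the work surface at z = 0. Lengths are in mm, angles in rad, forces in N, time in s.
With the tool pointing down it reaches from about 425 to 950 mm from the base axis. Payload 4.7 kg.
Tool frame: the origin (TCP) lies where the fingers leave the gripper's body, on its centre line; the fingertips stand 70 mm ahead of it and the grasp point (between the pads) lies 51 mm ahead of it (manip.hold_point_z is the distance from the TCP to the grasp point, in mm); z points along the fingers, y is the direction in which the jaws open and shut (so a half turn about z gives the same grasp; the last joint's range is limited). The gripper opens to 87 mm and grips with 3 to 60 N. Pads are 19 mm wide; open, the fingers measure 117 mm over their backs; the gripper's body (75 mm by 190 mm) begins 51 mm behind the grasp point.
Start: joints at [1.205, 0.469, -0.049, 1.532, 0.024, 1.141, -0.082], TCP at [223.109, -637.075, 292.273] pointing down, gripper open.
Joint ranges: [-2.59, 2.59], [-0.33, 1.99], [-1.39, 1.29], [0.1, 2.45], [-1.04, 4.18], [0.21, 1.99], [-2.66, 2.66]. Speed limits (rad/s): [2.57, 2.57, 3.14, 3.14, 3.14, 3.14, 3.14].

## Interface

Orientations are given as a rotation vector (axis times angle).
In Python, from bench import manip gives the robot as it stands. Calls block until the motion is done:
- manip.move_pose(position, orientation): joint-space move of the TCP to a pose.
- manip.move_linear(position, max_speed=150, orientation=None, guard=None): straight line of the TCP; orientation=None keeps the orientation; max_speed is the mean speed in mm/s. With guard (N) it stops when the force on the tool has changed by that much, and returns True; else False.
- manip.move_joints(angles): joint-space move.
- manip.move_gripper(opening): finger opening in mm; the grip force is fixed at half the most; returns when the fingers have stopped.
- manip.wait(seconds).
- manip.solve_ik(position, orientation): joint angles nearest the present ones, or None.
- manip.get_image(name): name is "scene" or "top" or "wrist"; returns a dict with "image" (384x512x3 uint8, blue, green, red), "fx", "fy", "cx", "cy" (pixels), "k1" (the pictures are not rectified: a ray, as slopes to the right and down, at radius r is drawn at 1 + k1 r^2 times it, then the intrinsics apply), "cam_to_world" (4x4, takes a point from camera to world coordinates). Camera axes: x right, y down, z forward; pixel columns grow to the right and rows downward; lengths in mm; the calibration is good to about 2 mm. A picture is of the moment at which its call begins. There is no depth.
A pose or a line that the arm cannot do raises manip.Unreachable and nothing moves.
- manip.sign_off(): hands the job in, once; it reports no verdict.
Trained networks look in the newest picture that a camera, given by its name, has taken for a name from the list of things; names that differ only in an ending like _2 or _b are one class to them, and where a whole thing is asked for, a point or a joint stands for the part that bears it (a point fixed in the world has none). Each returns a list of dicts, best first, with "conf" (0 to 1); they miss things now and then, are a little off and sometimes report something else, mostly with a low value. They report only what shows in the picture. A call takes as long as a camera call.
- manip.trace(camera, query): "region" (384x512 bool, what is visible of it) and "bbox" ([left, top, right, bottom] in pixels, round what is visible of it).
- manip.tip_of(camera, query): "xy" ([column, row] in pixels: a listed point, or the origin of a listed thing).
Readings, each from a call of its own:
- manip.current_clock(): time.
- manip.current_qpos(): joint angles.
- manip.current_qvel(): joint speeds.
- manip.current_joint_efforts(): joint torques, N m.
- manip.current_tool_pos(): TCP position.
- manip.current_tcp_rot(): TCP orientation.
- manip.current_wrist_force(): force on the tool from outside, world axes, zero at the start.
- manip.current_torque(): the same for the moment, N m.
- manip.current_gripper_width(): finger opening in mm.
Only numpy, scipy, OpenCV 4.12 (cv2) and the standard library are available. Lean on these libraries where they do the work, as an engineer would, in place of code of your own. Each camera call takes 0.05 s, during which the arm holds its last target.

## Task

Unlock the code-wheel lock on the desk: roll each of its three thumbwheels up and away from you, by pushing its ridges, until the tall fin of every wheel stands straight up between the pointed cheek tops. Then slide the bolt by its post all the way to the lock's right and leave it there, with the fins still upright. Do not disturb the spray can, the glue bottle or the sharpening stone.

Things in the scene. Friction and masses are not known exactly. Their poses are not given: they have to be found in the camera images.
- lock: code-wheel lock screwed to the desk: three thumbwheels on one level axle over a base plate (x -107 to +63, y +-100, z 4 to 10 mm). Origin on the desk below the axle's middle; +y along the axle to its left, +x to its back (away from the robot, +-0.35 rad). Cheek plates 80 mm (x) x 7 mm at y = +-28, +-84 mm; their pointed tops at x = 0, z = 88 mm are the index. Bolt along the front edge
- wheel_left_axle (a point): centre of the left thumbwheel on the axle (lock y = +56 mm), 68 mm above the desk; axes as the lock's; does not turn. Aluminium wheel 34 mm wide: drum of radius 31 mm with 8 ridges 45 degrees apart, each 8 mm thick and as wide as the wheel. Seven ridges reach radius 45 mm; one, the tall fin, 57 mm
- wheel_left_fin (a point): middle of the tip of the left wheel's tall fin, 57 mm from the axle; its z axis points outward along the fin and turns with the wheel
- wheel_left (a joint): angle of the left wheel, rad: 0 = tall fin straight up; grows as the wheel's top rolls away (to lock +x); any whole turn is the same. Turns both ways, with a spring click every 0.785 rad (one ridge): pushed over half way to the next click it snaps on by itself; about 3 N at a ridge's tip. Starts one to three clicks short (near -0.8, -1.6 or -2.4), fin towards the robot
- wheel_mid_axle (a point): centre of the middle thumbwheel on the axle (lock y = 0 mm), 68 mm above the desk; axes as the lock's; does not turn. Aluminium wheel 34 mm wide: drum of radius 31 mm with 8 ridges 45 degrees apart, each 8 mm thick and as wide as the wheel. Seven ridges reach radius 45 mm; one, the tall fin, 57 mm
- wheel_mid_fin (a point): middle of the tip of the middle wheel's tall fin, 57 mm from the axle; its z axis points outward along the fin and turns with the wheel
- wheel_mid (a joint): angle of the middle wheel, rad: 0 = tall fin straight up; grows as the wheel's top rolls away (to lock +x); any whole turn is the same. Turns both ways, with a spring click every 0.785 rad (one ridge): pushed over half way to the next click it snaps on by itself; about 3 N at a ridge's tip. Starts one to three clicks short (near -0.8, -1.6 or -2.4), fin towards the robot
- wheel_right_axle (a point): centre of the right thumbwheel on the axle (lock y = -56 mm), 68 mm above the desk; axes as the lock's; does not turn. Aluminium wheel 34 mm wide: drum of radius 31 mm with 8 ridges 45 degrees apart, each 8 mm thick and as wide as the wheel. Seven ridges reach radius 45 mm; one, the tall fin, 57 mm
- wheel_right_fin (a point): middle of the tip of the right wheel's tall fin, 57 mm from the axle; its z axis points outward along the fin and turns with the wheel
- wheel_right (a joint): angle of the right wheel, rad: 0 = tall fin straight up; grows as the wheel's top rolls away (to lock +x); any whole turn is the same. Turns both ways, with a spring click every 0.785 rad (one ridge): pushed over half way to the next click it snaps on by itself; about 3 N at a ridge's tip. Starts one to three clicks short (near -0.8, -1.6 or -2.4), fin towards the robot
- bolt (a joint): travel of the bolt, m: 0 shut, 0.040 fully drawn; it slides to the lock's right (its -y), takes about 3 N and stays where it is left. Tabs inside the wheels stop it after about 2 mm until all three tall fins stand straight up
- bolt_post (a point): centre of the top of the bolt's upright steel post, 80 mm above the desk and 86 mm in front of the axle (lock x = -86 mm, y = 0 when shut); axes as the lock's. Post 16 x 16 mm, head 20 x 20 x 8 mm at its top; it stands on the bolt's flat bar, whose top is 22 mm above the desk
- leather_case: obstacle that never moves: black case standing on the desk to the lock's right, 360 mm (x) by 110 mm (y), 215 mm tall plus a carrying handle; origin at the centre of its foot
- spray_paint: bystander: spray can, 67 mm wide, 150 mm tall, standing behind the wheels, about 130 mm from the axle; origin at the centre of its foot
- glue_bottle: bystander: white glue bottle, 45 mm wide, 104 mm tall, standing beside the spray can behind the wheels; origin at the centre of its foot
- hone: bystander: grey sharpening stone 40 x 172 x 22 mm lying on the mat to the lock's left; origin at the centre of its underside

How it is judged:
By the outcome, as a careful person would: the job done as asked, in the order asked, and still so for the second after the job is handed in, with the robot touching nothing.
It also fails if it takes over 64 s, if anything falls off the work surface, if the arm or the gripper's body presses on something with over 40 N, if the wrist force passes 120 N, or if a joint passes its speed limit or range.

## Working session

There is one attempt and no reset: what is moved stays moved. The work goes in short steps, each a Python script; the robot and the scene stay as the last script left them, time stands still between calls to the robot, and variables do not carry over. Pictures are saved under pics/ and viewed, and the job is handed in when it is done.

```bash
ls; mkdir -p pics; python3 - <<'E'
from bench import manip
import cv2
for n in ["scene","top","wrist"]:
    d=manip.get_image(n); cv2.imwrite(f"pics/{n}0.png",d["image"])
    print(n,d["fx"],d["cx"],d["cy"],d["k1"],d["cam_to_world"].round(3).tolist() if hasattr(d["cam_to_world"],'round') else d["cam_to_world"])
print(manip.current_clock(),manip.current_tcp_rot(),manip.current_tool_pos(),manip.hold_point_z)
E
```

```text
pics
scene 400.1795824063812 257.62570629461686 187.35993918350135 -0.038414850727672804 [[-0.827, -0.285, 0.485, 133.476], [-0.562, 0.451, -0.694, 944.578], [-0.021, -0.846, -0.533, 586.121], [0.0, 0.0, 0.0, 1.0]]
top 416.01948903259125 245.81065745478088 191.4701405197757 -0.1053039083171467 [[0.007, -0.994, 0.108, 475.064], [-0.999, -0.011, -0.04, 328.149], [0.041, -0.108, -0.993, 935.005], [0.0, 0.0, 0.0, 1.0]]
wrist 283.65908050063643 251.13229340886846 190.34658652623085 -0.0314185450864896 [[0.331, -0.898, -0.29, 303.605], [-0.944, -0.315, -0.1, -609.977], [-0.002, 0.307, -0.952, 384.54], [0.0, 0.0, 0.0, 1.0]]
0.15 [-3.09570408e+00 -5.26322940e-01  5.27382926e-04] [ 222.95984735 -636.74618943  291.43269787] 51.0
```

View pics/scene0.png

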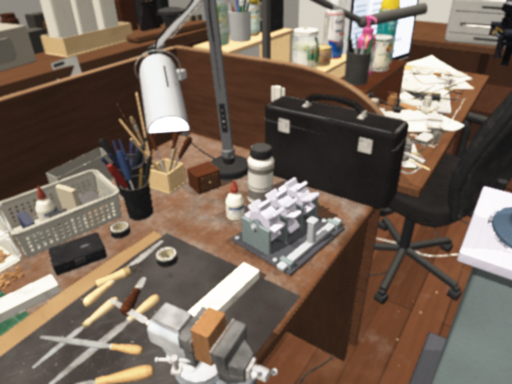

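View pics/top0.png

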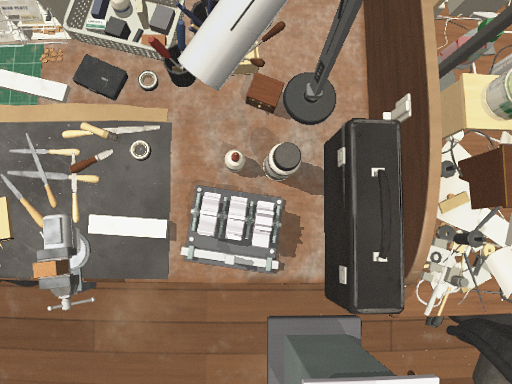

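View pics/wrist0.png

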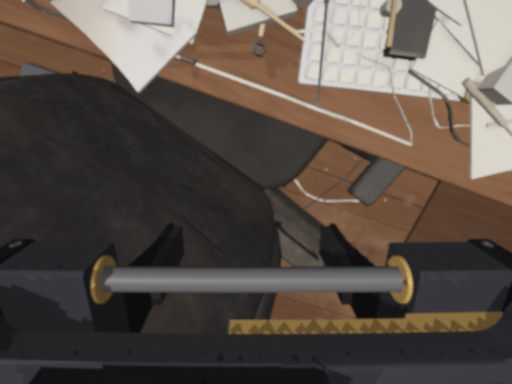

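```bash
cat > h.py <<'E'
from bench import manip
import numpy as np, cv2
from scipy.spatial.transform import Rotation as R
def K(d): return np.array([[d["fx"],0,d["cx"]],[0,d["fy"],d["cy"]],[0,0,1]])
def ray(d,uv):
    p=cv2.undistortPoints(np.array([[uv]],float),K(d),np.array([d["k1"],0,0,0]))[0,0]
    T=np.array(d["cam_to_world"]); return T[:3,3],T[:3,:3]@np.array([p[0],p[1],1.])
def at_z(d,uv,z):
    o,r=ray(d,uv); return o+r*(z-o[2])/r[2]
def proj(d,P):
    T=np.linalg.inv(np.array(d["cam_to_world"])); P=np.atleast_2d(np.array(P,float))
    q,_=cv2.projectPoints(P,cv2.Rodrigues(T[:3,:3])[0],T[:3,3],K(d),np.array([d["k1"],0,0,0])); return q[:,0]
def tri(obs):
    A=np.zeros((3,3));b=np.zeros(3)
    for d,uv in obs:
        o,r=ray(d,uv); r/=np.linalg.norm(r); M=np.eye(3)-np.outer(r,r); A+=M;b+=M@o
    return np.linalg.solve(A,b)
E
python3 - <<'E'
from h import *
D={n:manip.get_image(n) for n in ["scene","top"]}
Z={"lock":0,"wheel_left_axle":68,"wheel_mid_axle":68,"wheel_right_axle":68,"wheel_left_fin":None,"wheel_mid_fin":None,"wheel_right_fin":None,"bolt_post":80,"leather_case":0,"spray_paint":0,"glue_bottle":0,"hone":0}
for q,z in Z.items():
    uv={}
    for n in D:
        t=manip.tip_of(n,q)
        print(q,n,[(round(x["conf"],2),np.round(x["xy"],1).tolist()) for x in t[:3]], at_z(D[n],t[0]["xy"],z).round(1) if t and z is not None else "")
        if t: uv[n]=t[0]["xy"]
    if len(uv)==2: print("   tri",tri([(D[n],uv[n]) for n in uv]).round(1))
E
```

```text
lock scene [(0.68, [281.6, 231.1])] [511.5 310.3   0. ]
lock top [(0.6, [235.2, 218.3])] [515.9 314.3   0. ]
   tri [513.3 312.9   1.1]
wheel_left_axle scene [(0.77, [262.1, 222.7]), (0.44, [280.7, 210.6])] [517.5 381.9  68. ]
wheel_left_axle top [(0.9, [207.3, 214.7])] [519.9 373.4  68. ]
   tri [521.2 374.3  61.5]
wheel_mid_axle scene [(0.76, [278.6, 210.1])] [512.1 323.7  68. ]
wheel_mid_axle top [(0.88, [238.7, 217.1])] [515.5 308.   68. ]
   tri [518.2 309.   56.7]
wheel_right_axle scene [(0.67, [296.4, 196.5])] [505.8 254.8  68. ]
wheel_right_axle top [(0.91, [263.3, 224.2]), (0.19, [127.6, 226.3])] [501.1 256.6  68. ]
   tri [502.4 257.6  70.7]
wheel_left_fin scene [(0.81, [279.0, 210.3]), (0.47, [258.3, 194.2])] 
wheel_left_fin top [] 
wheel_mid_fin scene [(0.89, [292.8, 231.4]), (0.5, [281.2, 209.5])] 
wheel_mid_fin top [] 
wheel_right_fin scene [(0.65, [312.9, 195.9])] 
wheel_right_fin top [(0.91, [256.7, 242.2])] 
   tri [460.5 270.2  94.3]
bolt_post scene [(0.21, [295.7, 230.6])] [436.8 380.2  80. ]
bolt_post top [(0.78, [232.1, 256.9])] [433.7 321.1  80. ]
   tri [445.9 329.   42.2]
leather_case scene [] 
leather_case top [] 
spray_paint scene [(0.8, [260.9, 195.5])] [636.6 210.5   0. ]
spray_paint top [(0.84, [275.4, 165.8])] [636.6 223.5   0. ]
   tri [632.2 222.8   8.8]
glue_bottle scene [(0.92, [235.0, 211.6])] [650.7 306.5   0. ]
glue_bottle top [(0.78, [233.6, 162.4])] [643.1 319.1   0. ]
   tri [640.8 319.1  11.5]
hone scene [(0.76, [220.6, 300.8]), (0.38, [278.7, 209.7])] [498.6 554.7   0. ]
hone top []
```

```bash
python3 - <<'E'
import cv2,numpy as np
a=cv2.imread("pics/top0.png")[170:290,165:305]; b=cv2.imread("pics/scene0.png")[160:280,220:360]
cv2.imwrite("pics/z0.png",np.vstack([cv2.resize(a,None,fx=2.5*2,fy=5*.5,interpolation=2)[:0],cv2.resize(a,(700,600),interpolation=2)]))
cv2.imwrite("pics/z1.png",cv2.resize(b,(700,600),interpolation=2))
E
```

```text
(no output)
```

View pics/z0.png

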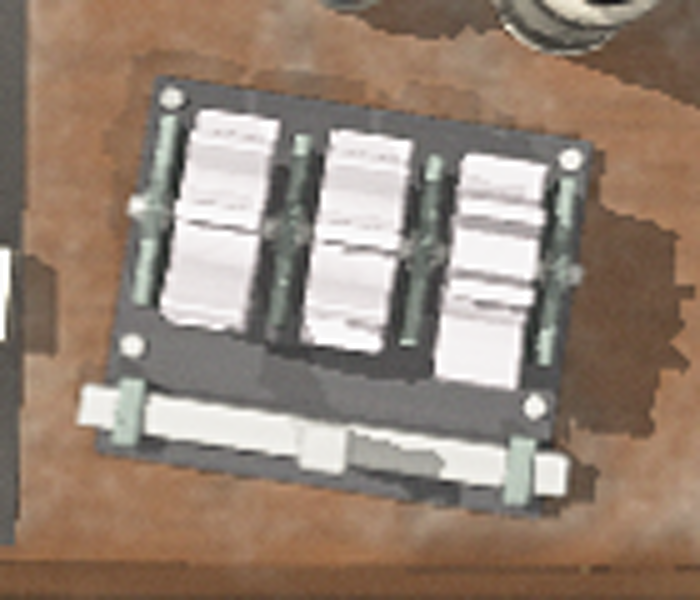

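View pics/z1.png

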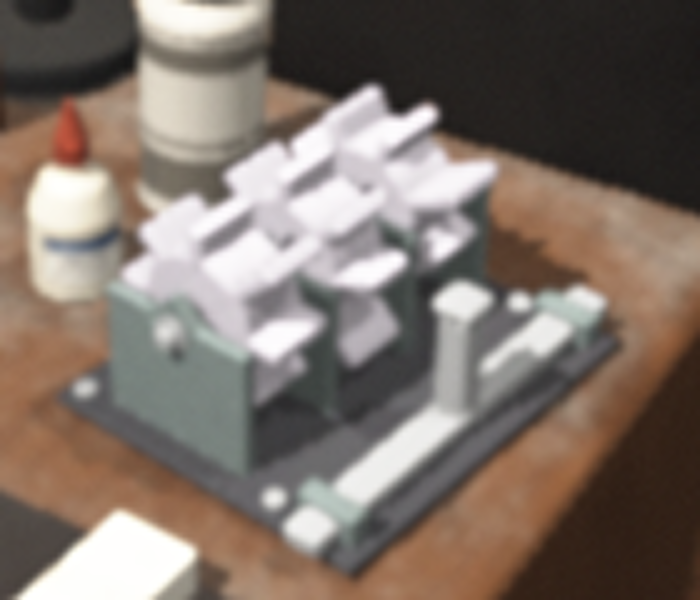

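```bash
python3 - <<'E'
from h import *
D={n:manip.get_image(n) for n in ["scene","top"]}
t=D["top"]; s=D["scene"]
for uv in [(327,297),(357,120),(398,120),(401,311)]: print("case top",uv,at_z(t,uv,215).round())
print("lamp head ends (guess match)", tri([(t,(205,85)),(s,(150,128))]).round(), tri([(t,(215,75)),(s,(185,128))]).round(), tri([(t,(265,0)),(s,(150,55))]).round())
print("lamp pole elbow", tri([(t,(360,0)),(s,(205,0))]).round(), tri([(t,(312,92)),(s,(230,160))]).round())
# model fit of lock: check with projected overlay
def lock(x,y,yaw): 
    T=np.eye(4); T[:3,:3]=R.from_euler('z',yaw).as_matrix(); T[:3,3]=[x,y,0]; return T
from scipy.optimize import least_squares
# top picture: plate corners etc via networks
obs=[((0,56,68),(207.3,214.7)),((0,0,68),(238.7,217.1)),((0,-56,68),(263.3,224.2)),((-86,0,80),(232.1,256.9)),((0,0,0),(235.2,218.3))]
# plate corners from zoomed view (z0: x/5+165, y/5+170)
for P,(u,v) in [((63,100,10),(157,78)),((63,-100,10),(592,145)),((-107,100,10),(97,450)),((-107,-100,10),(540,517))]:
    obs.append((P,(u/5+165,v/5+170)))
def f(p):
    T=lock(*p); return np.concatenate([proj(t,T[:3,:3]@np.array(P)+T[:3,3])[0]-uv for P,uv in obs])
r=least_squares(f,[514,313,-.16],loss='soft_l1'); print(r.x, r.fun.round(1))
T=lock(*r.x)
for d,n,o in [(t,"t",(165,170)),(s,"s",(220,160))]:
    im=d["image"][o[1]:o[1]+120,o[0]:o[0]+140]; im=cv2.resize(im,(700,600),interpolation=2)
    pts=[(63,100,10),(63,-100,10),(-107,-100,10),(-107,100,10)]+[(0,y,88) for y in(-84,-28,28,84)]+[(0,y,68) for y in (-56,0,56)]+[(-86,0,80)]
    for P in pts:
        q=(proj(d,T[:3,:3]@np.array(P)+T[:3,3])[0]-o)*5
        cv2.circle(im,(int(q[0]),int(q[1])),4,(0,0,255),-1)
    cv2.imwrite(f"pics/ov_{n}.png",im)
E
```

```text
case top (327, 297) [372. 158. 215.]
case top (357, 120) [686.  98. 215.]
case top (398, 120) [689.  21. 215.]
case top (401, 311) [345.  25. 215.]
lamp head ends (guess match) [765. 394. 228.] [754. 352. 223.] [855. 293. 352.]
lamp pole elbow [786. 176. 463.] [799. 139.  29.]
[ 5.13733730e+02  3.12406634e+02 -1.40113706e-01] [ 2.7 -0.8 -2.1  0.8 -0.2 -2.3 -1.7  2.5  0.8  1.  -0.3 -1.1  0.9 -1.1
 -0.5  0.4  0.7  0.3]
```

View pics/ov_t.png

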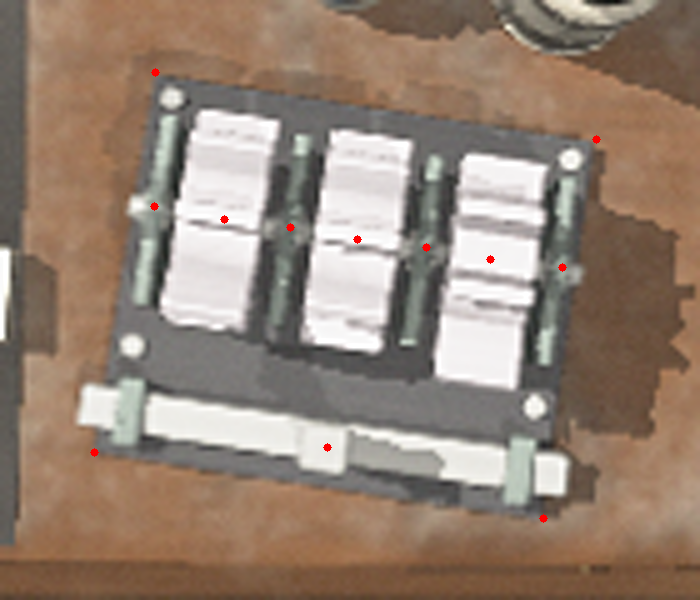

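View pics/ov_s.png

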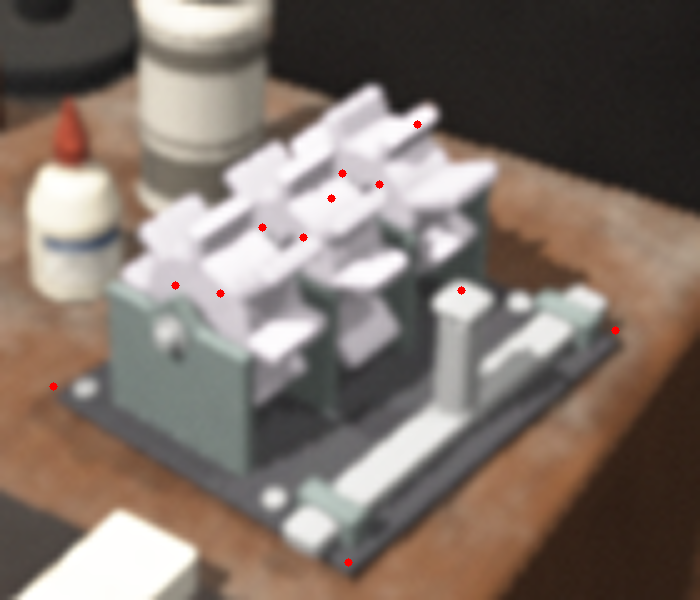

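```bash
cat >> h.py <<'E'
L=np.array([513.7,312.4,0.]); YAW=-0.14
def setlock(x,y,yaw):
    global L,YAW; L=np.array([x,y,0.]); YAW=yaw
def RL(): return R.from_euler('z',YAW).as_matrix()
def w(p): return L+RL()@np.array(p,float)
def rot(s=1):
    z=np.array([0,0,-1.]); y=s*RL()[:,0]; return R.from_matrix(np.column_stack([np.cross(y,z),y,z])).as_rotvec()
E
python3 - <<'E'
from h import *
q=manip.current_qpos()
for p in [[250,-450,480],w([-60,0,330]),w([-51,-56,175]),w([-51,56,175]),w([-137,22,110])]:
    for s in (1,-1):
        a=manip.solve_ik(list(p),list(rot(s))); print(np.round(p),s,None if a is None else np.round(a,2))
print(manip.solve_ik([250,-450,480],list(manip.current_tcp_rot())))
E
```

```text
[ 250 -450  480] 1 [ 1.26  0.11 -0.31  1.6   0.03  1.44  0.81]
[ 250 -450  480] -1 [ 0.77  0.08  0.23  1.63 -0.02  1.43 -2.28]
[454. 321. 330.] 1 [ 0.13  0.44 -1.09  1.73  0.42  1.23 -1.21]
[454. 321. 330.] -1 [ 0.17  0.48 -1.17  1.73  0.46  1.25  1.89]
[455. 264. 175.] 1 [ 0.14  0.57 -0.99  1.96  0.6   0.94 -1.29]
[455. 264. 175.] -1 [ 0.25  0.68 -1.18  1.96  0.74  1.03  1.73]
[471. 375. 175.] 1 [-0.2   0.6  -0.76  1.79  0.5   0.95 -1.31]
[471. 375. 175.] -1 [ 0.03  0.8  -1.18  1.78  0.82  1.15  1.58]
[381. 353. 110.] 1 [-0.21  0.6  -0.81  2.02  0.62  0.78 -1.54]
[381. 353. 110.] -1 [ 0.01  0.81 -1.18  2.01  0.93  1.    1.35]
[ 1.07008671  0.09593376 -0.09741578  1.61313781  0.00940086  1.43284125
 -0.26211857]
```

```bash
python3 - <<'E'
from h import *
manip.move_pose([250,-450,480],list(manip.current_tcp_rot()))
q=list(manip.current_qpos()); q[0]=-0.65
manip.move_joints(q)
print(manip.current_clock(),manip.current_tool_pos(),np.round(manip.current_qpos(),2))
for p in [w([-60,0,330]),w([-51,-56,175]),w([-51,56,175]),w([-137,22,110])]:
    a=manip.solve_ik(list(p),list(rot(1))); print(np.round(p),None if a is None else np.round(a,2))
for n in ["scene","top","wrist"]:
    d=manip.get_image(n); cv2.imwrite(f"pics/{n}1.png",d["image"])
E
```

```text
5.3417 [409.11369759 312.9573533  478.70622389] [-0.65  0.1  -0.1   1.61  0.01  1.43 -0.26]
[454. 321. 330.] [-0.65  0.24 -0.04  1.77  0.01  1.13 -0.84]
[455. 264. 175.] [-0.6   0.37 -0.01  2.    0.01  0.77 -0.75]
[471. 375. 175.] [-0.7   0.47 -0.06  1.82  0.04  0.84 -0.92]
[381. 353. 110.] [-0.75  0.46 -0.1   2.05  0.08  0.63 -1.04]
```

View pics/scene1.png

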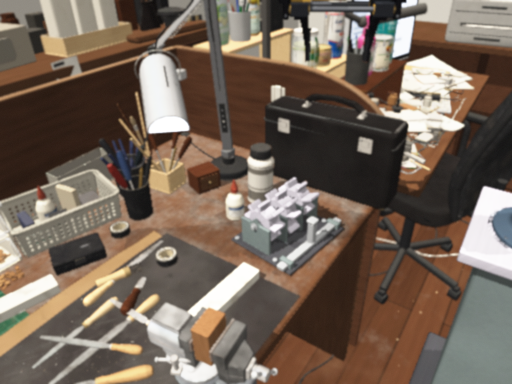

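View pics/wrist1.png

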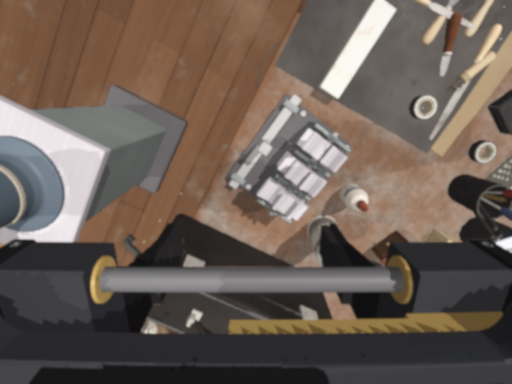

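```bash
python3 - <<'E'
from h import *
manip.move_pose(list(w([-95,0,330])),list(rot(1)))
print(manip.current_clock(),manip.current_tool_pos(),np.round(manip.current_qpos(),2))
d=manip.get_image("wrist"); print(np.round(d["cam_to_world"],2).tolist())
cv2.imwrite("pics/wrist2.png",cv2.resize(d["image"],(800,600)))
for q in ["wheel_left_fin","wheel_mid_fin","wheel_right_fin","wheel_left_axle","wheel_mid_axle","wheel_right_axle","bolt_post","lock"]:
    t=manip.tip_of("wrist",q); print(q,[(round(x["conf"],2),np.round(x["xy"],1).tolist()) for x in t[:3]])
E
```

```text
6.1417 [420.21393742 325.97622998 330.90440886] [-0.68  0.2  -0.07  1.82  0.01  1.12 -0.89]
[[0.99, -0.13, -0.04, 432.69], [-0.14, -0.94, -0.3, 408.46], [-0.0, 0.3, -0.95, 424.23], [0.0, 0.0, 0.0, 1.0]]
wheel_left_fin [(0.77, [297.0, 128.1]), (0.52, [395.5, 144.9])]
wheel_mid_fin [(0.81, [288.9, 160.1])]
wheel_right_fin [(0.88, [284.2, 216.2])]
wheel_left_axle [(0.56, [326.4, 124.7])]
wheel_mid_axle [(0.98, [323.5, 166.8])]
wheel_right_axle [(0.8, [319.6, 210.0]), (0.6, [285.1, 215.5])]
bolt_post [(0.57, [253.8, 173.3])]
lock [(0.59, [309.6, 157.6])]
```

View pics/wrist2.png

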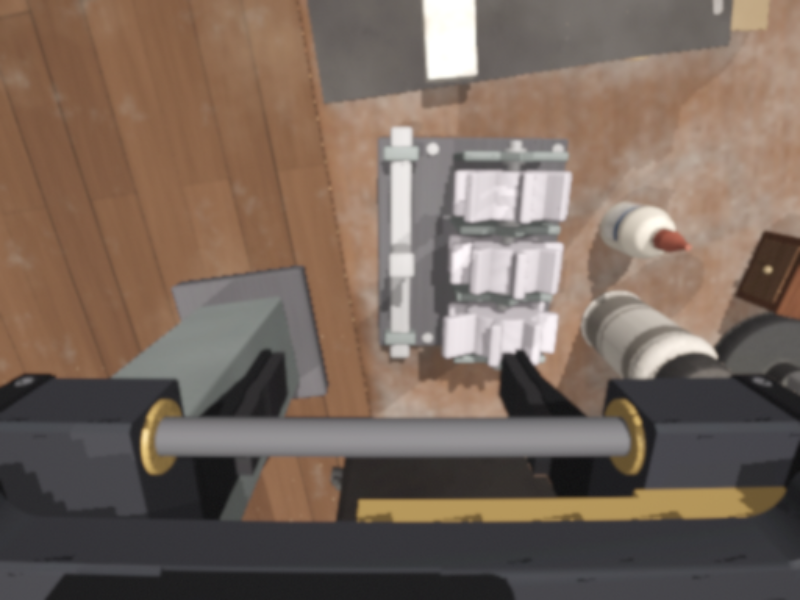

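```bash
python3 - <<'E'
from h import *
from scipy.optimize import least_squares
d=manip.get_image("wrist"); t=manip.get_image("top")
ow=[((0,0,68),(323.5,166.8)),((0,-56,68),(319.6,210)),((0,56,68),(326.4,124.7)),((-86,0,80),(253.8,173.3)),((0,0,0),(309.6,157.6)),
((63,100,10),(568*.64,138*.64)),((-107,100,10),(380*.64,138*.64)),((-107,-100,10),(379*.64,355*.64)),((0,84,88),(514*.64,146*.64))]
ot=[((0,56,68),(207.3,214.7)),((0,0,68),(238.7,217.1)),((0,-56,68),(263.3,224.2)),((-86,0,80),(232.1,256.9)),((0,0,0),(235.2,218.3))]
for P,(u,v) in [((63,100,10),(157,78)),((63,-100,10),(592,145)),((-107,100,10),(97,450)),((-107,-100,10),(540,517))]: ot.append((P,(u/5+165,v/5+170)))
def fit(sets):
    def f(p):
        M=R.from_euler('z',p[2]).as_matrix()
        return np.concatenate([proj(c,M@np.array(P)+[p[0],p[1],0])[0]-uv for c,ob in sets for P,uv in ob])
    r=least_squares(f,[514,312,-.14],loss='soft_l1'); return r.x.round(3),r.fun.round(1)
print(fit([(d,ow)])); print(fit([(t,ot)])[0]); r=fit([(d,ow),(t,ot)])[0];print(r)
setlock(*r)
im=cv2.resize(d["image"][70:250,230:380],None,fx=4,fy=4,interpolation=2)[:640]
ims=[]
for ang in (-.785,-1.571,-2.356):
    j=im.copy()
    for y in (56,0,-56):
        c=lambda th,rr,yy:(proj(d,w([rr*np.sin(th),yy,68+rr*np.cos(th)]))[0]-(230,70))*4
        for k in range(8):
            th=ang+k*np.pi/4; rr=57 if k==0 else 45
            a,b=c(th,rr,y-17),c(th,rr,y+17)
            if k==0: cv2.line(j,tuple(map(int,a)),tuple(map(int,b)),(0,0,255),2)
    ims.append(cv2.resize(j,None,fx=.66,fy=.66)[:, :])
o=np.hstack(ims); print(o.shape); cv2.imwrite("pics/fins.png",cv2.resize(o,(800,int(o.shape[0]*800/o.shape[1]))))
cv2.imwrite("pics/w2z.png",im[:600])
E
```

```text
(array([ 5.11356e+02,  3.11821e+02, -1.30000e-01]), array([-0.9,  1.8,  0.2, -0.9, -0.8, -0.5,  2.2, -1.9,  2.3,  0.6, -1. ,
       -0.2, -3.5,  0.5, -0.2, -5.1,  2.6,  7. ]))
[ 5.13734e+02  3.12407e+02 -1.40000e-01]
[ 5.11993e+02  3.11958e+02 -1.34000e-01]
(422, 1188, 3)
```

View pics/fins.png

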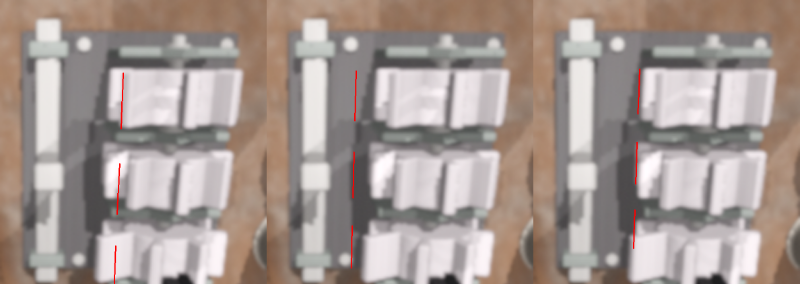

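View pics/w2z.png

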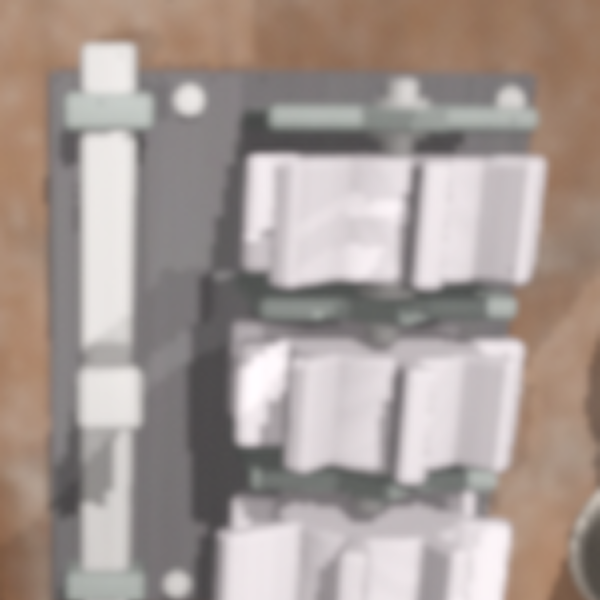

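```bash
python3 - <<'E'
from h import *
D={n:manip.get_image(n) for n in ["wrist","top","scene"]}
setlock(512,312,-.134)
for nm,y in [("left",56),("mid",0),("right",-56)]:
    for n,d in D.items():
        for x in manip.tip_of(n,f"wheel_{nm}_fin")[:2]:
            th=np.arange(-2.9,0.3,.02)
            e=[np.linalg.norm(proj(d,w([57*np.sin(a),y,68+57*np.cos(a)]))[0]-x["xy"]) for a in th]
            # local minima
            m=[(round(th[i],2),round(e[i],1)) for i in range(1,len(e)-1) if e[i]<e[i-1] and e[i]<e[i+1]]
            print(nm,n,round(x["conf"],2),np.round(x["xy"],1),m)
E
```

```text
left wrist 0.82 [296.6 126.1] [(np.float64(-2.6), np.float64(5.1)), (np.float64(-0.84), np.float64(0.7))]
left top 0.7 [207.9 232.2] [(np.float64(-2.46), np.float64(0.7)), (np.float64(-0.7), np.float64(1.5))]
left scene 0.56 [277.5 208. ] [(np.float64(-0.66), np.float64(0.2))]
mid wrist 0.69 [289.  162.8] [(np.float64(-2.38), np.float64(1.1)), (np.float64(-1.18), np.float64(10.9))]
mid scene 0.98 [294.9 231.7] [(np.float64(-2.42), np.float64(2.4))]
right wrist 0.62 [287.5 215.2] [(np.float64(-1.04), np.float64(2.6))]
right top 0.79 [261.3 244.7] [(np.float64(-2.18), np.float64(2.2)), (np.float64(-0.94), np.float64(0.3))]
right scene 0.63 [312.1 198.7] [(np.float64(-1.2), np.float64(3.8))]
```

```bash
python3 - <<'E'
from h import *
setlock(512,312,-.134)
d=manip.get_image("wrist"); C=np.array(d["cam_to_world"])
T=np.eye(4); T[:3,:3]=R.from_rotvec(manip.current_tcp_rot()).as_matrix(); T[:3,3]=manip.current_tool_pos()
X=np.linalg.inv(T)@C; print(X.round(2))
best=None
for a in (20,30,40):
  for dist in (300,340,380):
   for yo in (0,60):
    a_=np.radians(a); M=RL()
    z=M@np.array([np.sin(a_),0,-np.cos(a_)]); y=M@np.array([0,1,0.]); x=np.cross(y,z)
    Rt=np.column_stack([x,y,z]); Rc=Rt@X[:3,:3]
    cam=w([-10,0,70])-Rc[:,2]*dist+M@np.array([0,yo,0])
    p=cam-Rt@X[:3,3]
    q=manip.solve_ik(list(p),list(R.from_matrix(Rt).as_rotvec()))
    print(a,dist,yo,p.round(),None if q is None else np.round(q,2))
E
```

```text
[[  0.    -0.95  -0.31  83.5 ]
 [  1.     0.    -0.     1.07]
 [  0.    -0.31   0.95 -93.25]
 [  0.     0.     0.     1.  ]]
20 300 0 [429. 323. 248.] [-0.66  0.23 -0.23  2.04  0.52  0.75  0.2 ]
20 300 60 [437. 382. 248.] [-0.71  0.31 -0.25  1.93  0.54  0.81  0.14]
20 340 0 [405. 326. 280.] [-0.68  0.17 -0.25  2.03  0.48  0.82  0.21]
20 340 60 [413. 385. 280.] [-0.73  0.25 -0.27  1.93  0.5   0.88  0.14]
20 380 0 [381. 329. 311.] [-0.7   0.11 -0.26  2.02  0.44  0.9   0.22]
20 380 60 [389. 389. 311.] [-0.75  0.2  -0.29  1.92  0.47  0.94  0.14]
30 300 0 [400. 327. 233.] [-0.81  0.22 -0.2   2.15  0.84  0.72 -0.2 ]
30 300 60 [408. 386. 233.] [-0.85  0.3  -0.22  2.04  0.83  0.78 -0.22]
30 340 0 [370. 331. 259.] [-0.82  0.16 -0.24  2.15  0.78  0.79 -0.17]
30 340 60 [378. 390. 259.] [-0.87  0.24 -0.26  2.04  0.78  0.85 -0.21]
30 380 0 [341. 335. 286.] [-0.85  0.1  -0.28  2.15  0.72  0.86 -0.16]
30 380 60 [349. 394. 286.] [-0.9   0.19 -0.29  2.04  0.73  0.92 -0.2 ]
40 300 0 [373. 330. 212.] [-0.96  0.25 -0.18  2.25  1.15  0.79 -0.61]
40 300 60 [381. 390. 212.] [-1.    0.33 -0.19  2.14  1.11  0.84 -0.58]
40 340 0 [340. 335. 233.] [-0.99  0.2  -0.24  2.26  1.07  0.85 -0.58]
40 340 60 [348. 394. 233.] [-1.03  0.28 -0.24  2.14  1.05  0.91 -0.57]
40 380 0 [306. 339. 255.] [-1.02  0.15 -0.28  2.26  0.99  0.92 -0.56]
40 380 60 [314. 399. 255.] [-1.06  0.24 -0.28  2.14  0.98  0.97 -0.56]
```

```bash
cat >> h.py <<'E'
setlock(512,312,-.134)
def front_view(a=30,dist=340,yo=30,name="fv"):
    X=np.array([[0,-.95,-.31,83.5],[1,0,0,1.],[0,-.31,.95,-93.2],[0,0,0,1]])
    a_=np.radians(a); M=RL()
    z=M@np.array([np.sin(a_),0,-np.cos(a_)]); y=M@np.array([0,1,0.]); Rt=np.column_stack([np.cross(y,z),y,z])
    cam=w([-10,0,70])-Rt@X[:3,2]*dist+M@np.array([0,yo,0])
    manip.move_pose(list(cam-Rt@X[:3,3]),list(R.from_matrix(Rt).as_rotvec()))
    d=manip.get_image("wrist"); cv2.imwrite(f"pics/{name}.png",cv2.resize(d["image"],(800,600),interpolation=2)); return d
def fins(cams):
    for nm,y in [("left",56),("mid",0),("right",-56)]:
        for n,d in cams.items():
            for x in manip.tip_of(n,f"wheel_{nm}_fin")[:2]:
                th=np.arange(-2.9,0.6,.02)
                e=[np.linalg.norm(proj(d,w([57*np.sin(a),y,68+57*np.cos(a)]))[0]-x["xy"]) for a in th]
                m=[(round(float(th[i]),2),round(float(e[i]),1)) for i in range(1,len(e)-1) if e[i]<e[i-1] and e[i]<e[i+1]]
                print(nm,n,round(x["conf"],2),np.round(x["xy"],1),m)
E
python3 - <<'E'
from h import *
d=front_view(); print(manip.current_clock()); fins({"wrist":d})
E
```

```text
8.15
left wrist 0.62 [277.7 202.8] [(-0.72, 0.9)]
mid wrist 0.96 [231.8 148.6] [(-2.46, 3.4)]
right wrist 0.86 [172.8 181.8] [(-1.12, 2.7)]
```

View pics/fv.png

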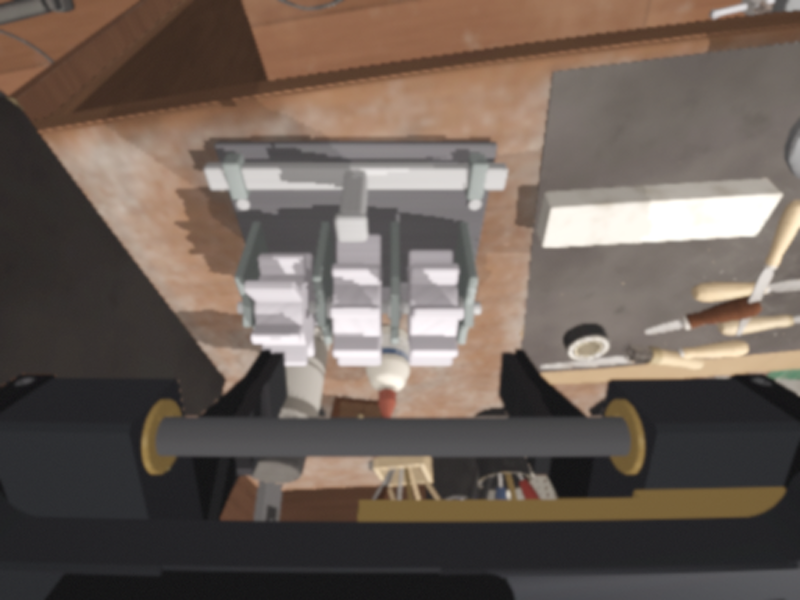

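```bash
python3 - <<'E'
from h import *
d=manip.get_image("wrist")
im=d["image"]; o=(140,90); s=5
z=cv2.resize(im[90:250,140:320],None,fx=4.4,fy=3.7,interpolation=2)
im2=cv2.resize(im[90:250,140:320],(720,592),interpolation=2)
for y,ang in ((56,-2.356),(56,-.785),(0,-2.356),(-56,-.785),(-56,-1.571)):
    a,b=[(proj(d,w([57*np.sin(ang),y+k,68+57*np.cos(ang)]))[0]-(140,90))*(4,3.7) for k in (-17,17)]
    cv2.line(im2,tuple(map(int,a)),tuple(map(int,b)),(0,0,255) if ang!=-.785 else (255,0,0),2)
cv2.imwrite("pics/fvz.png",im2)
E
```

```text
(no output)
```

View pics/fvz.png

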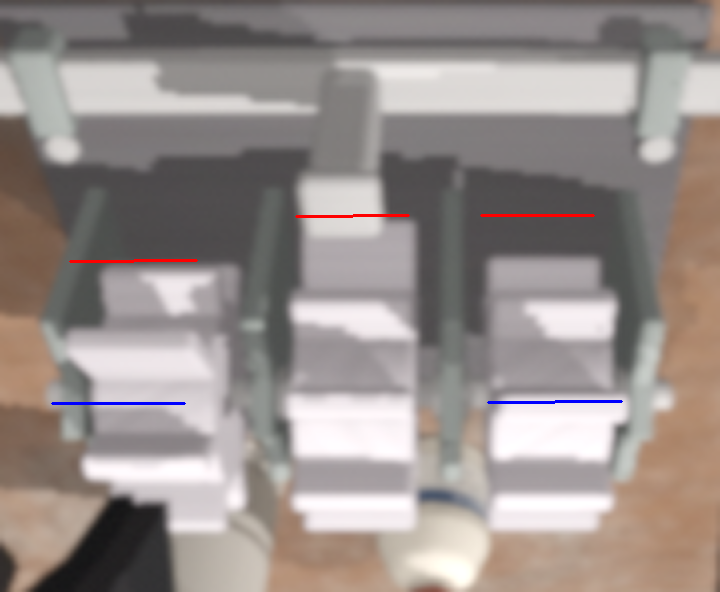

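```bash
cat >> h.py <<'E'
HALF=58.5
def tp(lead,y,tipz): return list(w([lead-HALF,y,tipz+70]))
def click(y,start=-13,end=20,tipz=105.,up=150.,guard=20,speed=40):
    manip.move_linear(tp(start,y,up),max_speed=200)
    f0=np.array(manip.current_wrist_force())
    g=manip.move_linear(tp(start,y,tipz),max_speed=80,guard=12)
    print("down",g,np.round(manip.current_tool_pos(),1),"want",np.round(tp(start,y,tipz),1))
    if g:
        manip.move_linear(tp(start,y,up),max_speed=80); return False
    g=manip.move_linear(tp(end,y,tipz),max_speed=speed,guard=guard)
    print("push",g,np.round(RL().T@(np.array(manip.current_tool_pos())-L)+[HALF,0,-70],1),np.round(np.array(manip.current_wrist_force())-f0,1))
    manip.move_linear(tp(end,y,up),max_speed=120); return not g
E
python3 - <<'E'
from h import *
print(manip.current_gripper_width())
manip.move_pose(tp(-13,56,180),list(rot(1)))
print(click(56)); print(manip.current_clock())
d={n:manip.get_image(n) for n in("scene","top","wrist")}
fins(d)
cv2.imwrite("pics/a.png",np.hstack([cv2.resize(d["scene"]["image"][150:290,210:350],(400,400),interpolation=2),cv2.resize(d["top"]["image"][160:300,165:305],(400,400),interpolation=2)]))
cv2.imwrite("pics/aw.png",d["wrist"]["image"])
E
```

```text
87.26648943333869
down False [448.8 377.2 175.1] want [448.6 377.1 175. ]
push False [ 20.8  55.9 105.2] [ 0.1 -0.5 -0. ]
True
11.6
left scene 0.66 [268.3 198.3] [(-0.16, 0.6)]
left scene 0.61 [264.7 221.3] [(-0.82, 18.3)]
left wrist 0.74 [279.6 216.6] [(-0.32, 2.4)]
left wrist 0.66 [390.4 203.3] []
mid scene 0.76 [293.3 228.4] [(-2.46, 1.2)]
mid scene 0.19 [296.5 198.2] [(-0.76, 0.7)]
mid wrist 0.93 [250.5 230.7] [(-2.38, 0.1)]
right scene 0.82 [312.6 194.4] [(-1.02, 1.9)]
right top 0.87 [256.9 246.2] [(-2.06, 2.2), (-1.12, 4.2)]
right wrist 0.96 [237.2 314.4] [(-1.12, 0.4)]
```

View pics/a.png

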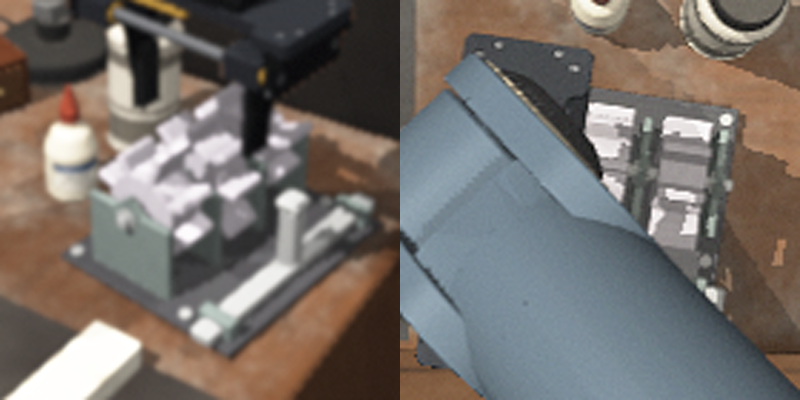

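View pics/aw.png

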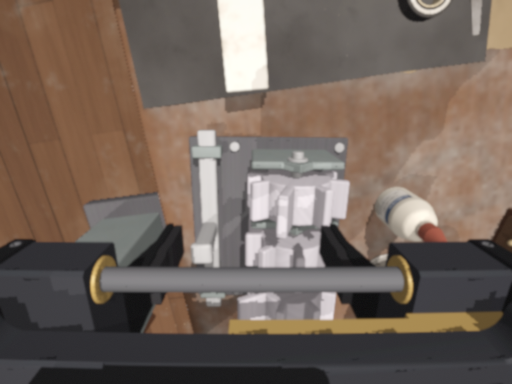

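```bash
python3 - <<'E'
from h import *
d=front_view(name="fv2"); print(manip.current_clock()); 
s=manip.get_image("scene");fins({"wrist":d,"scene":s})
im2=cv2.resize(d["image"][90:250,140:320],(720,592),interpolation=2)
for y,ang in ((56,0),(0,-2.356),(-56,-.785),(-56,-1.1)):
    a,b=[(proj(d,w([57*np.sin(ang),y+k,68+57*np.cos(ang)]))[0]-(140,90))*(4,3.7) for k in (-17,17)]
    cv2.line(im2,tuple(map(int,a)),tuple(map(int,b)),(0,0,255) if ang!=-.785 else (255,0,0),2)
cv2.imwrite("pics/fvz2.png",im2)
cv2.imwrite("pics/s2.png",cv2.resize(s["image"][160:280,220:360],(700,600),interpolation=2))
E
```

```text
12.9833
left wrist 0.69 [277.2 224.7] [(-0.28, 0.6)]
left scene 0.88 [269.8 202. ] [(-0.3, 1.5)]
mid wrist 0.66 [229.7 148.5] [(-2.4, 1.8)]
mid scene 0.74 [296.1 231.7] [(-2.38, 2.9)]
right scene 0.72 [311.1 197.6] [(-1.14, 4.5)]
```

View pics/fvz2.png

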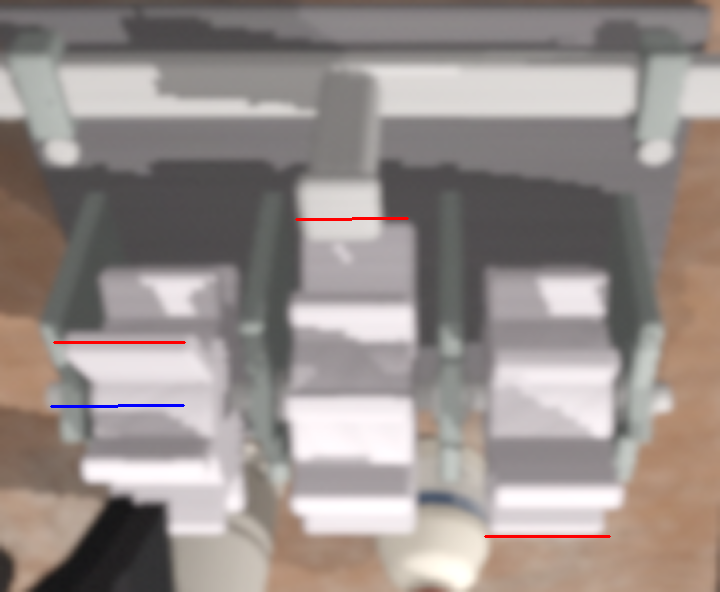

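View pics/s2.png

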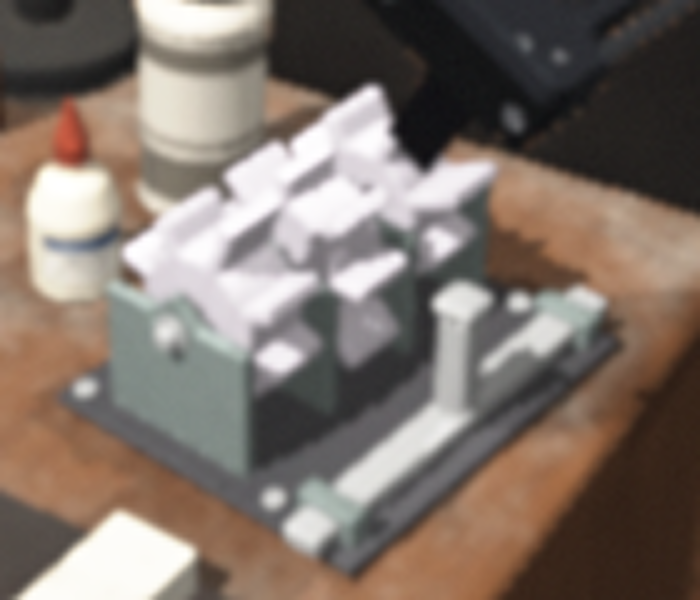

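```bash
python3 - <<'E'
from h import *
manip.move_pose(tp(-40,56,150),list(rot(1)))
print(click(56,start=-40,end=-4,tipz=116,up=140)); print(manip.current_clock())
d={n:manip.get_image(n) for n in("scene","wrist")}
fins(d)
manip.wait(.5)
d={n:manip.get_image(n) for n in("scene","wrist")}
fins(d)
cv2.imwrite("pics/s3.png",cv2.resize(d["scene"]["image"][160:280,220:360],(700,600),interpolation=2))
E
```

```text
down False [421.7 380.5 185.5] want [421.9 380.7 186. ]
push False [ -4.3  56.  115.9] [ 0.7  1.1 -0.1]
True
16.2167
left scene 0.69 [265.5 196. ] [(-0.02, 1.2)]
left scene 0.44 [280.2 230.8] [(-1.66, 5.4)]
left wrist 0.67 [342.8 225.8] [(0.02, 0.9)]
mid scene 0.78 [296.4 230.5] [(-2.34, 1.9)]
mid wrist 0.66 [273.1 234.8] [(-2.4, 0.1)]
mid wrist 0.33 [262.6 323.8] [(-0.7, 45.0)]
right scene 0.9 [311.4 197.3] [(-1.12, 4.1)]
right wrist 0.61 [324.6 197.3] []
right wrist 0.57 [261.7 322.6] [(-1.12, 1.0)]
left scene 0.55 [262.4 194.3] [(0.14, 1.6)]
left wrist 0.86 [342.4 225.5] [(0.02, 1.2)]
mid scene 0.63 [293.  232.6] [(-2.52, 2.8)]
mid wrist 0.6 [275.1 234.7] [(-2.46, 0.8)]
right scene 0.75 [222.5 300.7] []
right scene 0.66 [314.  195.6] [(-1.08, 1.1)]
```

View pics/s3.png

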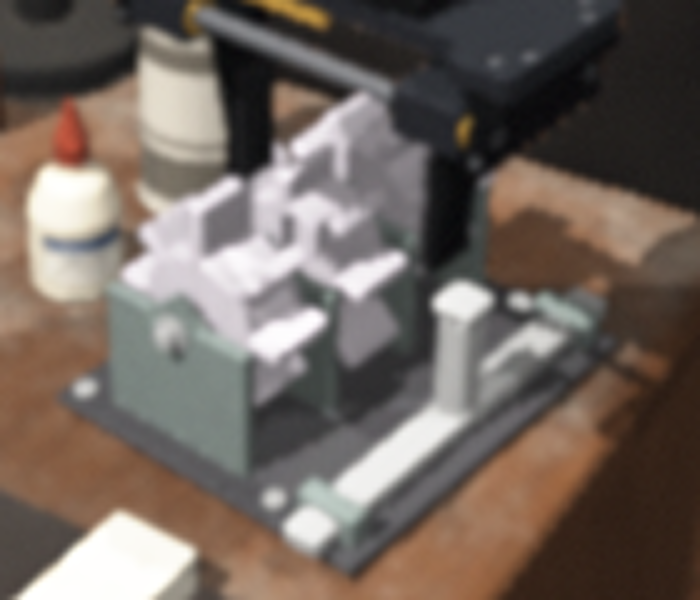

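```bash
python3 - <<'E'
from h import *
manip.move_linear(tp(-22,-56,150),max_speed=200)
print(click(-56,start=-22,end=14,tipz=105,up=140)); print(manip.current_clock())
d={n:manip.get_image(n) for n in("scene","wrist")}
fins(d)
cv2.imwrite("pics/s4.png",cv2.resize(d["scene"]["image"][160:280,220:360],(700,600),interpolation=2))
E
```

```text
down False [424.8 267.4 175. ] want [424.7 267.3 175. ]
push False [ 13.9 -56.2 104.7] [-2.7  0.8 -0.7]
True
20.5583
left scene 0.76 [263.1 195.7] [(0.08, 0.6)]
left wrist 0.77 [328.9  44.9] [(0.02, 2.4)]
mid scene 0.74 [259.4 193.7] []
mid scene 0.61 [293.9 230.9] [(-2.46, 1.4)]
right scene 0.94 [304.1 183.5] [(-0.44, 2.6)]
```

View pics/s4.png

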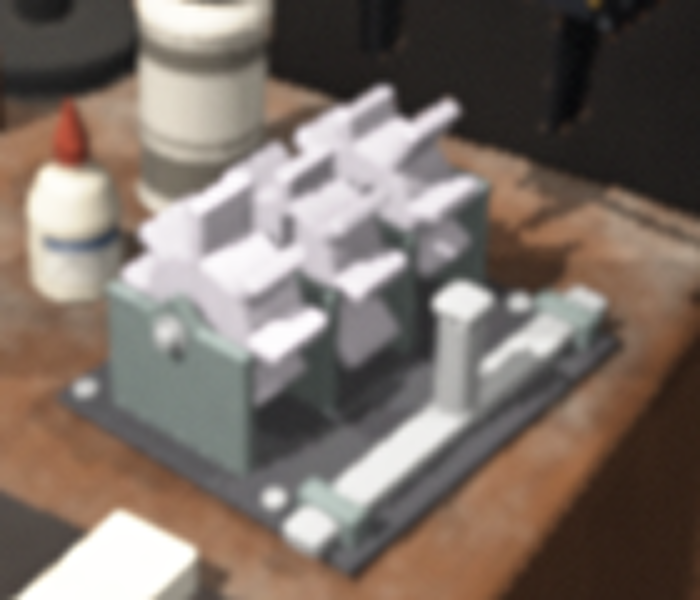

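```bash
python3 - <<'E'
from h import *
print(click(-56,start=-42,end=-4,tipz=115,up=140)); print(manip.current_clock())
manip.move_linear(tp(-13,0,145),max_speed=200)
d={n:manip.get_image(n) for n in("scene","wrist")}
fins(d)
print(click(0,start=-13,end=29,up=140)); print(manip.current_clock())
d={n:manip.get_image(n) for n in("scene","wrist")}
fins(d)
cv2.imwrite("pics/s5.png",cv2.resize(d["scene"]["image"][160:280,220:360],(700,600),interpolation=2))
cv2.imwrite("pics/w5.png",d["wrist"]["image"])
E
```

```text
down False [405.3 269.7 184.6] want [404.9 269.9 185. ]
push True [-20.7 -55.6 115.8] [-0.2  0.  -1.1]
False
22.8833
left scene 0.92 [263.4 194.6] [(0.1, 1.7)]
left scene 0.55 [283.5 230.2] [(-1.6, 2.2)]
left wrist 0.83 [363.2 140.8] [(0.0, 2.2)]
mid scene 0.94 [294.8 230.6] [(-2.42, 1.4)]
mid scene 0.75 [281.7 229.5] []
mid wrist 0.9 [284.  182.4] [(-2.4, 0.4)]
right scene 0.72 [304.3 181.1] [(-0.38, 0.7)]
right wrist 0.78 [314.7 282.9] [(-0.42, 3.2)]
down False [441.2 321.6 174.9] want [441.1 321.6 175. ]
push False [ 29.1   0.  105.1] [-1.2  1.8  1.1]
True
26.1917
left scene 0.76 [261.7 194.9] [(0.16, 0.9)]
left scene 0.4 [303.2 181.3] [(-0.54, 36.7)]
left wrist 0.89 [298.5 144. ] [(0.0, 0.9)]
left wrist 0.36 [261.3 287.6] [(-2.6, 159.8), (-0.32, 143.8)]
mid scene 0.87 [302.6 222.7] [(-1.82, 1.7)]
mid wrist 0.94 [224.7 194.4] [(-1.82, 1.3)]
right scene 0.65 [301.7 221.8] [(-2.8, 3.2)]
right wrist 0.68 [261.  287.5] [(-0.4, 3.0)]
```

View pics/s5.png

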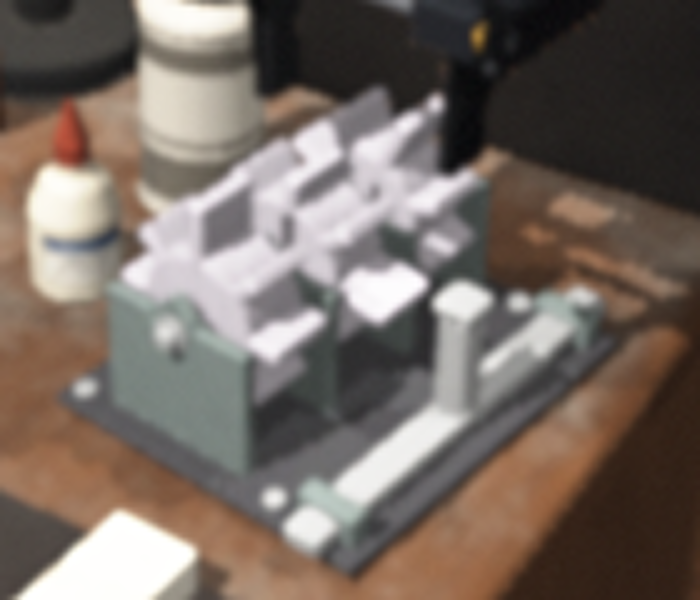

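View pics/w5.png

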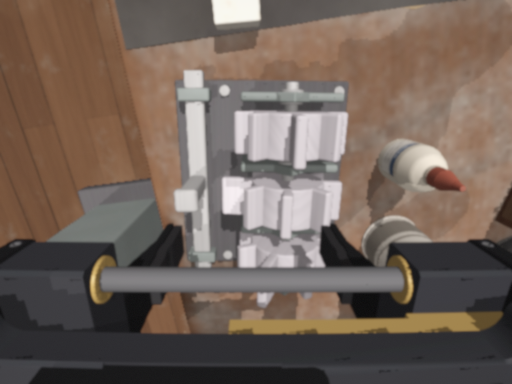

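```bash
cat >> h.py <<'E'
def push(y,start,end,tipz,up=140.,guard=30,speed=40):
    P=lambda: np.round(RL().T@(np.array(manip.current_tool_pos())-L)+[HALF,0,-70],1)
    manip.move_linear(tp(start,y,up),max_speed=250)
    if manip.move_linear(tp(start,y,tipz),max_speed=100,guard=12): print("down blocked",P())
    g=manip.move_linear(tp(end,y,tipz),max_speed=speed,guard=guard)
    d=manip.get_image("wrist"); cv2.imwrite("pics/inpush.png",d["image"])
    s=manip.get_image("scene"); cv2.imwrite("pics/inpush_s.png",s["image"])
    print("push",g,P(),np.round(manip.current_wrist_force(),1)); fins({"scene":s})
    manip.move_linear(tp(end,y,up),max_speed=150)
    d={n:manip.get_image(n) for n in("scene","wrist")}; print("after",manip.current_clock()); fins(d)
E
python3 - <<'E'
from h import *
push(0,-21,30,103)
E
python3 - <<'E'
import cv2,numpy as np
a=cv2.imread("pics/inpush_s.png")[160:280,220:360]; cv2.imwrite("pics/ip.png",cv2.resize(a,(700,600),interpolation=2))
E
```

```text
push False [ 29.9   0.  103.1] [-0.1 -0.7  0.8]
left scene 0.8 [261.7 195.5] [(0.16, 0.3)]
mid scene 0.78 [295.3 198.8] [(-0.76, 0.6)]
mid scene 0.61 [261.9 222.5] []
right scene 0.75 [301.5 182.3] [(-0.32, 3.4)]
after 29.6333
left scene 0.9 [262.3 194.6] [(0.14, 1.3)]
left scene 0.73 [279.3 210.5] [(-0.76, 0.3)]
left wrist 0.8 [296.1 143.3] [(0.0, 1.7)]
mid scene 0.85 [295.9 200.6] [(-0.82, 1.1)]
mid wrist 0.63 [238.9 214.6] [(-0.74, 3.2)]
right scene 0.81 [304.4 181.7] [(-0.4, 1.1)]
```

View pics/ip.png

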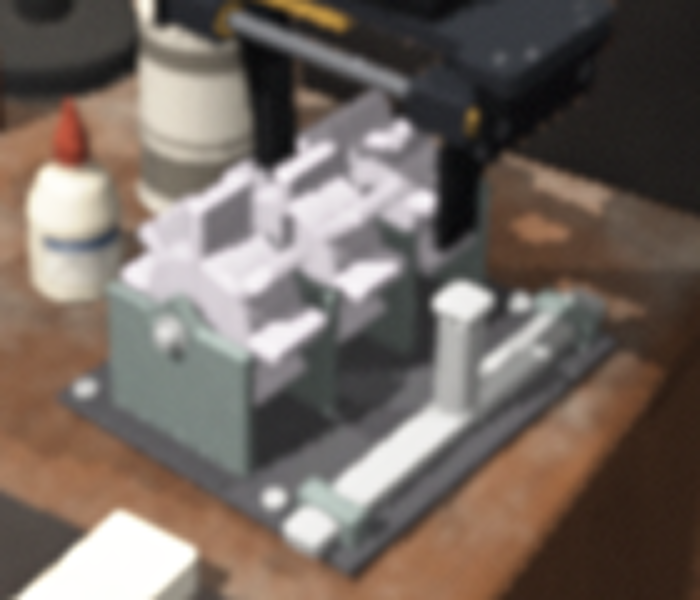

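View pics/inpush.png

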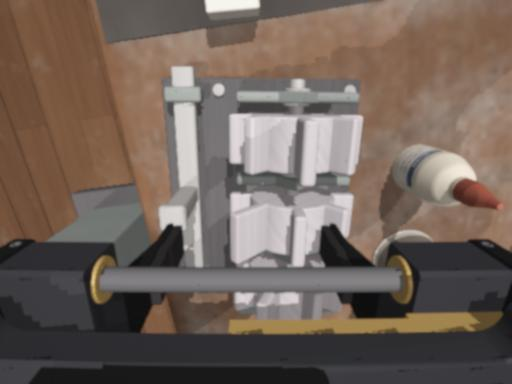

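```bash
python3 - <<'E'
from h import *
push(0,-13,29,103)
E
```

```text
push False [2.890e+01 1.000e-01 1.031e+02] [-0.2 -0.4 -0.9]
left scene 0.78 [262.8 197.2] [(0.08, 1.0)]
mid scene 0.61 [281.5 185.4] [(0.02, 0.5)]
mid scene 0.56 [298.  198.2] [(-0.8, 2.0)]
right scene 0.73 [305.3 184.5] [(-0.5, 2.5)]
after 32.725
left scene 0.7 [262.6 198.9] [(0.06, 2.6)]
left wrist 0.73 [300.1 145.5] [(0.02, 0.7)]
mid scene 0.86 [284.7 187.5] [(-0.14, 0.2)]
mid scene 0.75 [263.7 194.7] []
mid wrist 0.75 [296.6 228.2] [(0.02, 1.9)]
right scene 0.73 [304.  184.5] [(-0.46, 3.4)]
right wrist 0.74 [260.9 290.4] [(-0.4, 0.2)]
```

```bash
python3 - <<'E'
from h import *
push(-56,-42,-4,108,guard=35,speed=30)
E
```

```text
push False [ -4.1 -56.  108. ] [-0.5 -0.5  0.6]
left scene 0.91 [264.  195.8] [(0.04, 0.8)]
left scene 0.39 [298.7 196.4] [(-0.74, 23.8)]
mid scene 0.64 [278.5 188. ] [(0.12, 2.9)]
mid scene 0.55 [261.1 195.5] []
right scene 0.93 [296.3 178.6] [(0.0, 2.8)]
after 36.1333
left scene 0.59 [260.6 193.6] [(0.22, 1.9)]
left wrist 0.82 [361.4  45.7] [(0.0, 1.9)]
mid scene 0.69 [279.7 190.8] [(0.0, 5.1)]
mid wrist 0.85 [355.2 144.3] [(0.06, 1.2)]
right scene 0.8 [297.2 175.3] [(0.02, 0.6)]
right wrist 0.77 [344.8 226.7] [(0.04, 0.4)]
right wrist 0.47 [322.3 197.9] [(-0.26, 27.6)]
```

View pics/inpush.png

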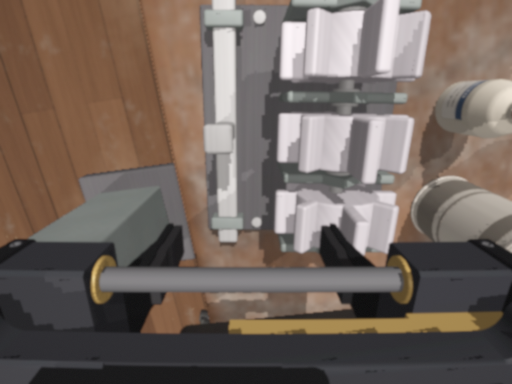

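```bash
python3 - <<'E'
from h import *
P=lambda: np.round(RL().T@(np.array(manip.current_tool_pos())-L)+[HALF,0,-70],1)
manip.move_linear(tp(-78.5,34,150),max_speed=250)
print("down blk",manip.move_linear(tp(-78.5,34,48),max_speed=120,guard=12),P())
g=manip.move_linear(tp(-78.5,-26,48),max_speed=40,guard=15)
print("push",g,P(),np.round(manip.current_wrist_force(),1),manip.current_clock())
d={n:manip.get_image(n) for n in("scene","top","wrist")}
for n in d:
    print(n,[(round(x["conf"],2),np.round(RL().T@(at_z(d[n],x["xy"],80)-L),1)) for x in manip.tip_of(n,"bolt_post")[:2]])
cv2.imwrite("pics/b.png",d["wrist"]["image"])
cv2.imwrite("pics/bs.png",cv2.resize(d["scene"]["image"][160:280,220:360],(700,600),interpolation=2))
E
```

```text
down blk False [-78.1  34.3  48.6]
push True [-78.9 -16.6  48.4] [ 0.1  1.2 -0.2] 39.2667
scene [(0.58, array([-95.1, -31.5,  80. ]))]
top [(0.98, array([-83.3, -35.3,  80. ]))]
wrist [(0.89, array([-85.5, -38.2,  80. ]))]
```

View pics/b.png

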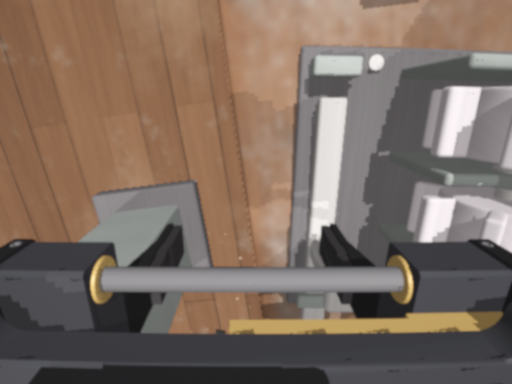

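View pics/bs.png

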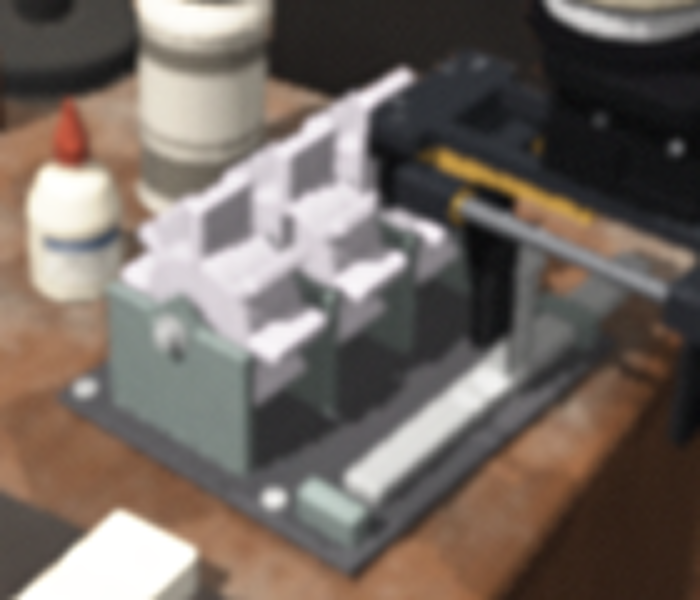

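```bash
python3 - <<'E'
from h import *
P=lambda: np.round(RL().T@(np.array(manip.current_tool_pos())-L)+[HALF,0,-70],1)
print(P())
g=manip.move_linear(tp(-78.5,-24,48),max_speed=12,guard=25)
print("push",g,P(),np.round(manip.current_wrist_force(),1),manip.current_clock())
g=manip.move_linear(tp(-78.5,0,48),max_speed=80)
manip.move_linear(tp(-78.5,0,150),max_speed=200)
d={n:manip.get_image(n) for n in("scene","top","wrist")}
for n in d:
    print(n,[(round(x["conf"],2),np.round(RL().T@(at_z(d[n],x["xy"],80)-L),1)) for x in manip.tip_of(n,"bolt_post")[:2]])
fins({k:d[k] for k in("scene","wrist")})
cv2.imwrite("pics/c.png",d["wrist"]["image"]); print(manip.current_clock())
E
```

```text
[-79.3 -16.4  48.1]
push False [-79.4 -18.   48.5] [-0.1 14.2 -9.3] 40.425
scene [(0.76, array([-86.6, -31.9,  80. ]))]
top []
wrist [(0.75, array([-86.2, -38.5,  80. ]))]
left scene 0.72 [261.4 195.9] [(0.16, 0.2)]
left wrist 0.7 [460.1 144.6] [(0.02, 0.6)]
mid scene 0.79 [280.6 189.8] [(-0.02, 3.9)]
mid scene 0.29 [318.9 212.8] [(-1.44, 17.2)]
mid wrist 0.61 [443.9 221.7] [(0.04, 0.0)]
right scene 0.64 [297.7 176.9] [(-0.04, 0.7)]
42.1333
```

View pics/c.png

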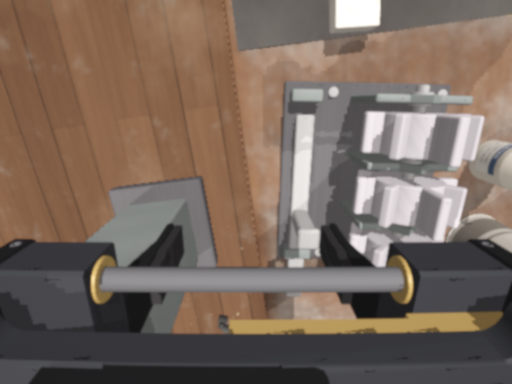

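```bash
python3 - <<'E'
from h import *
d=front_view(name="fv9")
o=RL().T@(at_z(d,np.array((353,222))*.64,80)-L); print("shut, same camera pose",o.round(1))
t=manip.tip_of("wrist","bolt_post"); print([(x["conf"],np.round(x["xy"],1),np.round(RL().T@(at_z(d,x["xy"],80)-L),1)) for x in t[:2]])
fins({"wrist":d}); print(manip.current_clock())
cv2.imwrite("pics/fv9z.png",cv2.resize(d["image"][80:250,120:320],(800,592),interpolation=2))
E
```

```text
shut, same camera pose [-92.9   3.4  80. ]
[(0.63, array([181.3, 152.6]), array([-80.1, -41.7,  80. ]))]
left wrist 0.64 [277.2 236.7] [(0.04, 0.3)]
mid wrist 0.76 [229.9 235.3] [(0.0, 3.8)]
right wrist 0.56 [174.3 235.8] [(-0.02, 0.7)]
43.15
```

View pics/fv9z.png

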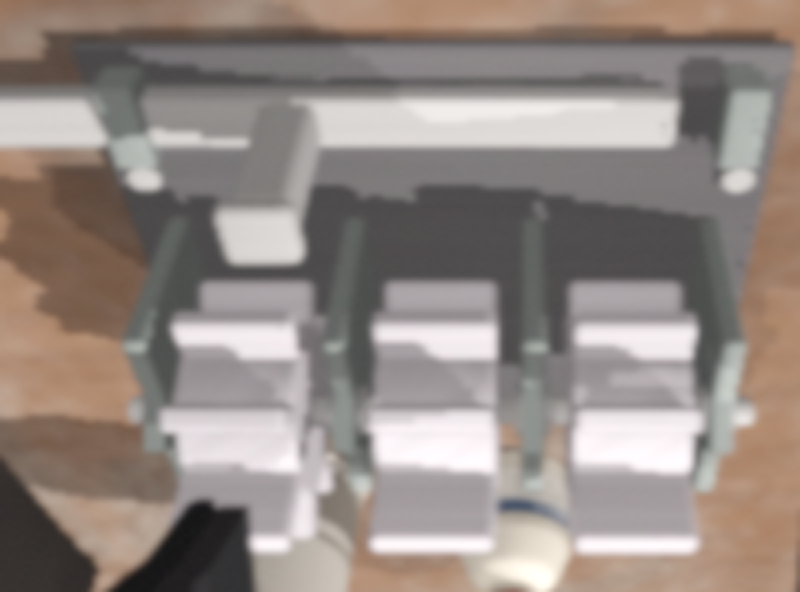

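View pics/fv9.png

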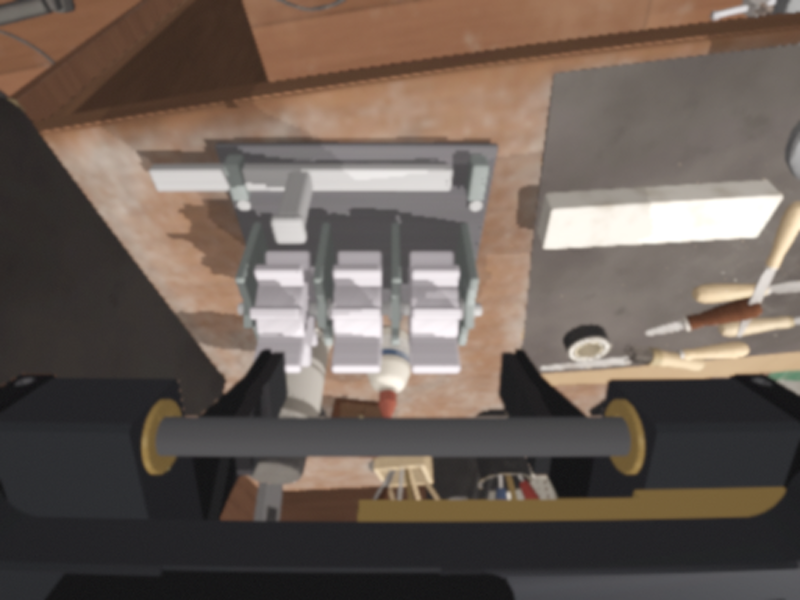

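```bash
python3 - <<'E'
from h import *
P=lambda: np.round(RL().T@(np.array(manip.current_tool_pos())-L)+[HALF,0,-70],1)
manip.move_pose(tp(-78.5,-4,150),list(rot(1)))
print(manip.move_linear(tp(-78.5,-4,48),max_speed=150,guard=12))
for e in (-18,-22,-26,-29):
    g=manip.move_linear(tp(-78.5,e,48),max_speed=20,guard=28)
    print(e,g,P(),np.round(manip.current_wrist_force(),1),manip.current_clock())
    if g: break
manip.move_linear(tp(-78.5,-4,48),max_speed=100)
manip.move_linear(tp(-78.5,-4,150),max_speed=250)
d={n:manip.get_image(n) for n in("scene","wrist")}
for n in d:
    print(n,[(round(x["conf"],2),np.round(RL().T@(at_z(d[n],x["xy"],80)-L),1)) for x in manip.tip_of(n,"bolt_post")[:2]])
fins(d); print(manip.current_clock())
E
```

```text
False
-18 False [-78.5 -16.5  48.2] [-0.2  5.8 -2.9] 45.6083
-22 False [-78.6 -17.3  48.4] [ 1.6 13.4 -9.5] 45.9583
-26 False [-78.7 -18.   48.6] [  3.9  20.3 -15.1] 46.3083
-29 False [-78.8 -18.6  48.8] [  4.8  24.9 -20.1] 46.6083
scene [(0.91, array([-92. , -30.8,  80. ])), (0.47, array([48.9,  3.8, 80. ]))]
wrist [(0.9, array([-86.9, -41. ,  80. ]))]
left scene 0.91 [263.  197.4] [(0.06, 1.1)]
left wrist 0.78 [460.2 138.1] [(0.04, 2.7)]
mid scene 0.58 [282.2 186.2] [(-0.02, 0.1)]
mid wrist 0.87 [445.3 210.9] [(0.08, 2.7)]
mid wrist 0.45 [458.2 135.7] []
right scene 0.74 [297.1 177.6] [(-0.02, 1.6)]
right scene 0.45 [266.2 223.1] []
right wrist 0.4 [472.6 229.3] []
48.0667
```

```bash
python3 - <<'E'
from h import *
manip.move_linear(tp(-78.5,-4,230),max_speed=200)
s=manip.get_image("scene"); cv2.imwrite("pics/final.png",s["image"])
fins({"scene":s})
for q in("spray_paint","glue_bottle","hone"): print(q,[np.round(x["xy"],1) for x in manip.tip_of("scene",q)[:1]])
manip.wait(.3); print(np.round(manip.current_wrist_force(),1),manip.current_clock()); manip.sign_off()
E
```

```text
left scene 0.66 [262.4 194.2] [(0.14, 1.7)]
mid scene 0.76 [281.9 187.4] [(-0.04, 1.1)]
mid scene 0.27 [297.3 175. ] [(-0.26, 17.5)]
right scene 0.86 [295.1 178.5] [(0.06, 3.1)]
right scene 0.28 [278.4 185.8] []
spray_paint [array([261.6, 198.2])]
glue_bottle [array([233. , 212.6])]
hone [array([222.9, 298.7])]
[-0.8 -0.2  0.1] 49.2667
the job is handed in; nothing more can be done
```

View pics/final.png

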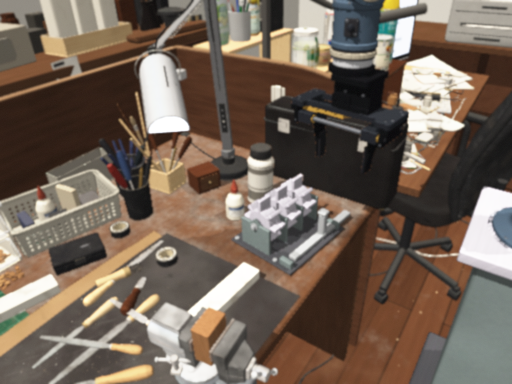

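I rolled all three wheels up and away by their ridges and fins until the fins stood upright. I then pushed the bolt by its post to the lock's right until it stopped, backed the gripper clear, and handed the job in at about 49 s.

**Fins:** The last wrist-camera readings put all three within about 0.1 rad of upright. The scene camera gave the left fin as 0.06 to 0.16 rad, against 0.02 to 0.04 rad from the wrist camera. I trust the wrist view more because it is closer.

**Bolt:** It came up against a hard stop. At about 25 N of push the finger moved only about 2 mm further, in step with the force. Travel read 38 to 41 mm from the wrist pictures. The top camera read about 35 mm and the scene camera about 31 mm, and the scene camera is biased by several millimetres there.

**Bystanders:** The spray can, glue bottle and stone show at the same pixels as at the start, within 3 px. The robot was touching nothing at hand-in.

**Problems along the way:**
- **Part-way stops:** The left and right wheels stopped part-way after their first push, so I finished both by pushing the tall fin upright. The middle wheel's first push also stopped short, and its next two pushes brought it home.
- **Force guard:** One push on the right fin tripped the 20 N force guard, and I repeated it more slowly.

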